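# Put the wrench set back in its tray in order of size

### The arm

A 6-joint arm with a two-finger parallel gripper is mounted at the origin on a cart in front of the work surface, level with it; the furniture and walls round the work are solid. World frame = base frame: x ahead of the robot, y to its left, z up, the work surface at z = 0. Lengths are in mm, angles in rad, forces in N, time in s.
With the tool pointing down it reaches from about 350 to 875 mm from the base axis. Payload 4.2 kg.
Tool frame: the origin (TCP) lies midway between the tips of the shut fingers; the grasp point (between the pads) lies 19 mm behind it (arm.grip_point_offset is the distance from the TCP to the grasp point, in mm); y points along the fingers, z is the direction in which the jaws open and shut, and the axes are right-handed (so a half turn about y gives the same grasp; the last joint's range is limited). The gripper opens to 85 mm and grips with 20 to 120 N. Pads are 22 mm wide; open, the fingers measure 114 mm over their backs; the gripper's body (76 mm by 85 mm) begins 54 mm behind the grasp point. The pads swing forward as they close: fully open they stand 13 mm farther back than shut.
Start: joints at [1.378, 0.385, 0.008, 0, -1.194, -0.259], TCP at [272.832, 562.283, 231.312] pointing down, gripper open.
Joint ranges: [-3.14, 3.14], [-1.21, 2.06], [-1.07, 1.41], [-3.16, 2.05], [-2.99, -0.16], [-3.1, 3.1]. Speed limits (rad/s): [2.79, 2.79, 3.14, 3.14, 3.14, 3.14].

### API

Orientations are given as a unit quaternion [x, y, z, w].
In Python, from bench import arm, optics, job_done, spotter gives the robot as it stands.
- The arm moves only by the tool jog_arm, never from a script. Its arguments are lists of equal length, an entry for each row: "translation": the shift along the tool's x, y, z in units of 50 mm (1.0 is 50 mm), a list of three; "rot": the turn, a rotation vector about the tool's x, y, z in units of 8 degrees (1.0 is 8 degrees), a list of three; "gripper": the opening, from 0 (shut) to 1 (fully open). A call has 1 to 20 rows; each row is the pose to reach, as a shift and turn from the pose measured when the call began, along the tool's axes at that moment; what a row does not reach only later rows make up. A row lasts 1/10 s, in which the tool goes at most 50 mm and 8.59 degrees, less where a joint would pass 70% of its speed; a pose out of reach is approached as far as the arm can. A call with a gripper value outside its range is refused whole. The fingers move at their own pace and stop on an object; the grip force is fixed at half the most. Time passes only in rows, so rows that repeat a pose let the fingers close. It gives the time, the measured TCP pose, the force and the opening at its end, in the units of the state.
- arm.read_state(): the state, without advancing time (a new reading comes with each control period).
- optics.get_image(name): name is "side" or "top"; returns a dict with "frame" (400x640x3 uint8, red, green, blue), "mtx" (3x3 intrinsics, pixels), "xyz" and "attitude" of the camera in the world. Camera axes: x right, y down, z forward; pixel columns grow to the right and rows downward; lengths in mm; the calibration is good to about 2 mm. A picture is of the moment at which its call begins. There is no depth.
- job_done(): hands the job in, once; it reports no verdict.
Trained networks look in the newest picture that a camera, given by its name, has taken for a name from the list of things; names that differ only in an ending like _2 or _b are one class to them, and where a whole thing is asked for, a point or a joint stands for the part that bears it (a point fixed in the world has none). Each returns a list of dicts, best first, with "score" (0 to 1); they miss things now and then, are a little off and sometimes report something else, mostly with a low value. They report only what shows in the picture. A call takes as long as a camera call.
- spotter.look_for(camera, thing): "centre" ([x, y, z] in mm, in the coordinates of the camera as it stood for that picture, good to about 4 mm: the middle of the surface that is visible of it).
The state is a dict: "clock": time; "joints": joint angles; "joint_vel": joint speeds; "joint_efforts": joint torques, N m; "position": TCP position; "ee_rot": TCP orientation; "contact_force": force on the tool from outside, world axes, zero at the start; "wrist_torque": the same for the moment, N m; "gripper_width": finger opening in mm.
Only numpy, scipy, OpenCV 4.12 (cv2) and the standard library are available. Lean on these libraries where they do the work, as an engineer would, in place of code of your own. Each camera call takes 0.05 s, during which the arm holds its last target. There are 200 camera calls.

### The job

Put the four loose wrenches back into the wrench tray in order of size, one to each pocket, so that the shortest lies in the shortest pocket and so on up to the longest. Each must lie flat on the floor of its own pocket, right way up as it is now, either end first. Leave the tape measure where it stands.

Things in the scene. Friction and masses are not known exactly. Their poses are not given: they have to be found in the camera images.
- wrench_1: The smallest of 4 loose steel wrenches lying flat on the bench (open jaw at one end, ring at the other): 115 mm long, jaw end 20 mm across, ends 8.5 mm thick; straight shaft 9 mm wide, 7 mm thick, midway in the thickness. Origin: mid-length, on the underside; centre of mass within 5 mm of it, plain shaft 25 mm either way. x: along the wrench to the jaw; z: up.
- wrench_2: The second smallest of 4 loose steel wrenches lying flat on the bench (open jaw at one end, ring at the other): 145 mm long, jaw end 26 mm across, ends 9 mm thick; straight shaft 10.5 mm wide, 7 mm thick, midway in the thickness. Origin: mid-length, on the underside; centre of mass within 5 mm of it, plain shaft 25 mm either way. x: along the wrench to the jaw; z: up.
- wrench_3: The second largest of 4 loose steel wrenches lying flat on the bench (open jaw at one end, ring at the other): 175 mm long, jaw end 31 mm across, ends 9.5 mm thick; straight shaft 12 mm wide, 7 mm thick, midway in the thickness. Origin: mid-length, on the underside; centre of mass within 5 mm of it, plain shaft 25 mm either way. x: along the wrench to the jaw; z: up.
- wrench_4: The largest of 4 loose steel wrenches lying flat on the bench (open jaw at one end, ring at the other): 205 mm long, jaw end 36 mm across, ends 10 mm thick; straight shaft 14 mm wide, 7 mm thick, midway in the thickness. Origin: mid-length, on the underside; centre of mass within 5 mm of it, plain shaft 25 mm either way. x: along the wrench to the jaw; z: up.
- pocket_1: Yellow floor of the smallest of the tray's 4 open pockets: 131 mm long, 36 mm wide, 12 mm deep. Origin: centre of the floor, 4 mm above the bench; x along the pocket (a wrench may lie either way round), y across the tray towards the larger pockets, z up.
- pocket_2: Yellow floor of the second smallest of the tray's 4 open pockets: 161 mm long, 42 mm wide, 12 mm deep. Origin: centre of the floor, 4 mm above the bench; x along the pocket (a wrench may lie either way round), y across the tray towards the larger pockets, z up.
- pocket_3: Yellow floor of the second largest of the tray's 4 open pockets: 191 mm long, 47 mm wide, 12 mm deep. Origin: centre of the floor, 4 mm above the bench; x along the pocket (a wrench may lie either way round), y across the tray towards the larger pockets, z up.
- pocket_4: Yellow floor of the largest of the tray's 4 open pockets: 221 mm long, 52 mm wide, 12 mm deep. Origin: centre of the floor, 4 mm above the bench; x along the pocket (a wrench may lie either way round), y across the tray towards the larger pockets, z up.
- tray: Black moulded wrench tray, 237 x 202 x 16 mm high, fixed, at any yaw. Pockets side by side along y in order of size, 5 mm walls between, centres all on its line x = 0. A finger scoop (x = -32 to 32 mm) without walls crosses the whole tray level with the pocket floors, open at both sides. A longer wrench cannot lie down in a shorter pocket. Origin: middle of the underside; x along the pockets.
- tape_measure: Yellow tape measure standing loose on the bench, 38 x 102 x 65 mm high, a bystander. Origin: middle of its underside; z up.

How it is judged:
By the outcome, as a careful person would: the job done as asked, in the order asked, and still so for the second after the job is handed in, with the robot touching nothing.
It also fails if it takes over 109 s, if anything falls off the work surface, if the arm or the gripper's body presses on something with over 40 N, if the wrist force passes 120 N, or if a joint passes its speed limit or range.

## Working session

There is one attempt and no reset: what is moved stays moved. The work goes in short steps, Python scripts to look and compute and a tool call to move; the robot and the scene stay as the last step left them, time stands still between calls to the robot, and variables do not carry over. Pictures are saved under pics/ and viewed, about 12 in all and at most 16, crops included, and the job is handed in when it is done.

Besides the shell and the picture viewer there is one more tool, called after ">>>" by a JSON object that holds its "api" and its "payload". jog_arm: Moves the arm, as the interface text tells. Its arguments: {"type":"object","properties":{"translation":{"type":"array"},"rot":{"type":"array"},"gripper":{"type":"array"}},"required":["translation","rot","gripper"]}

```bash
mkdir -p pics; ls; python3 - <<'E'
from bench import arm, optics, spotter
import cv2, numpy as np
print(arm.read_state())
for n in ("top","side"):
    d=optics.get_image(n); cv2.imwrite(f"pics/{n}0.png",d["frame"][...,::-1]); print(n,d["mtx"],d["xyz"],d["attitude"])
    np.savez(f"pics/{n}0.npz",**d)
    for t in ("wrench_1","pocket_1","tray","tape_measure"):
        print(t,[(np.round(r["centre"]),round(r["score"],2)) for r in spotter.look_for(n,t)])
E
```

```text
pics
{'clock': 0.0, 'joints': array([ 1.37760982e+00,  3.85542121e-01,  6.59617995e-03, -5.20100684e-04,
       -1.19402590e+00, -2.58572152e-01]), 'joint_vel': array([-0.00040642, -0.00052052, -0.00046336, -0.00014613,  0.000561  ,
        0.00020061]), 'joint_efforts': array([-3.43730580e-04, -3.92288053e+01,  1.88403332e+01,  4.18606684e+00,
       -4.62789059e-03,  1.07316362e-05]), 'position': array([272.57597101, 561.75318008, 230.21558727]), 'ee_rot': array([-0.15828641, -0.68835457,  0.68990325,  0.15857776]), 'contact_force': array([-0.32550506,  0.32447298,  0.59155885]), 'wrist_torque': array([-0.03770894,  0.00392846,  0.02180444]), 'gripper_width': 85.29463039909241}
top [[426.41175336   0.         309.77701595]
 [  0.         426.41175336 199.25853034]
 [  0.           0.           1.        ]] [449.13320846 -12.09458395 942.56813495] [ 0.71236909 -0.70124983  0.02223434 -0.01686968]
wrench_1 [(array([-284.,  -90.,  939.]), 0.75), (array([-44., -84., 937.]), 0.63), (array([-200., -109.,  941.]), 0.59), (array([-117.,  -30.,  936.]), 0.56)]
pocket_1 [(array([143., -52., 
[... 196 characters left out ...]
, 876.]), 0.97)]
side [[461.59827155   0.         317.9859831 ]
 [  0.         461.59827155 196.85650397]
 [  0.           0.           1.        ]] [  -1.43418805 -741.8245536   698.62518736] [ 0.85553319 -0.27017641  0.13464537 -0.42064033]
wrench_1 [(array([ -41., -123., 1288.]), 0.77), (array([  30.,  -39., 1180.]), 0.71), (array([-107., -161., 1338.]), 0.58), (array([ -56.,  -56., 1202.]), 0.54)]
pocket_1 [(array([ 162.,   76., 1042.]), 0.87), (array([  83.,   52., 1066.]), 0.83), (array([ 119.,   67., 1053.]), 0.73), (array([ 211.,   93., 1020.]), 0.71)]
tray [(array([ 150.,   80., 1032.]), 0.98)]
tape_measure [(array([-159.,   -6., 1076.]), 0.81), (array([  82.,   57., 1065.]), 0.62)]
```

View pics/top0.png

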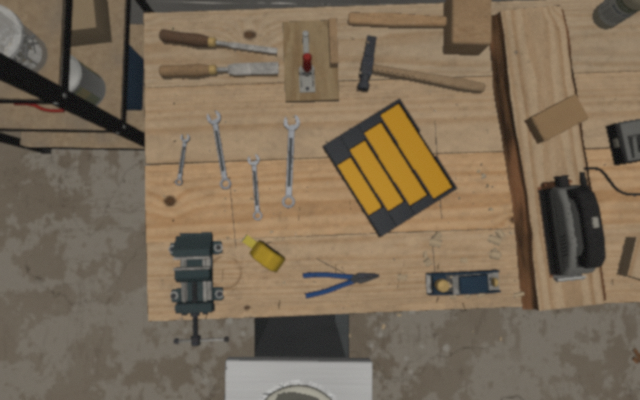

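View pics/side0.png

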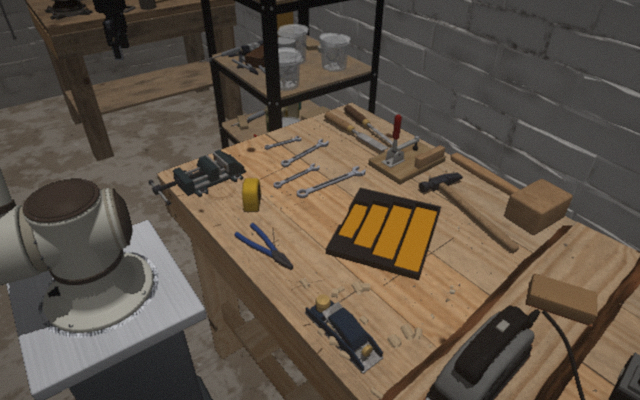

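Top view: the wrenches lie at about (183,160) = 1, (255,187) = 2, (220,150) = 3 and (290,160) = 4. The tray is around (390,167), with its smallest pocket at the lower left, and the tape measure is at (265,253). Next I'll segment these for poses.

```bash
cat > h.py <<'E'
import numpy as np, cv2
from scipy.spatial.transform import Rotation as R
def to_plane(d,uv,z):
    uv=np.atleast_2d(uv).astype(float)
    ray=np.c_[uv,np.ones(len(uv))]@np.linalg.inv(d["mtx"]).T@R.from_quat(d["attitude"]).as_matrix().T
    return d["xyz"]+ray*((z-d["xyz"][2])/ray[:,2])[:,None]
def to_px(d,p):
    q=(np.atleast_2d(p)-d["xyz"])@R.from_quat(d["attitude"]).as_matrix()@d["mtx"].T
    return q[:,:2]/q[:,2:]
def axis(d,pts,z):
    """mid, yaw, length, width of a blob of pixels on the plane z"""
    w=to_plane(d,pts,z)[:,:2]; m=w.mean(0)
    a=np.linalg.svd(w-m,full_matrices=False)[2][0]; n=np.array([-a[1],a[0]])
    s=(w-m)@a; t=(w-m)@n
    return m+a*(s.max()+s.min())/2, np.degrees(np.arctan2(a[1],a[0]))%180, np.ptp(s), np.ptp(t)
def to_tool(state,p,yaw):
    """shift (50 mm units) and turn (8 deg units) in the tool's axes to stand tool-down at p with jaws opening across the axis at yaw (deg)"""
    M=R.from_quat(state["ee_rot"]); best=None
    for k in (0,180):
        x=np.r_[np.cos(np.radians(yaw+k)),np.sin(np.radians(yaw+k)),0]; y=np.r_[0,0,-1]
        T=R.from_matrix(np.c_[x,y,np.cross(x,y)]); rv=(M.inv()*T).as_rotvec(degrees=True)
        if best is None or np.linalg.norm(rv)<np.linalg.norm(best): best=rv
    return np.round(M.inv().apply(np.array(p)-state["position"])/50,3), np.round(best/8,3)
E
python3 - <<'E'
from h import *
import cv2
d=dict(np.load("pics/top0.npz")); f=d["frame"]; hsv=cv2.cvtColor(f,cv2.COLOR_RGB2HSV)
rois={1:(172,130,194,190),3:(204,108,236,194),2:(244,150,266,224),4:(278,112,304,212)}
vis=cv2.resize(f[100:240,160:320],None,fx=5,fy=5,interpolation=cv2.INTER_CUBIC).copy()
lab=cv2.cvtColor(f,cv2.COLOR_RGB2LAB).astype(int)
for k in (1,2,3,4):
    x0,y0,x1,y1=rois[k]
    c=lab[y0:y1,x0:x1,2]; med=np.median(c)
    m=(c<(med+128)/2+2).astype(np.uint8)
    n,l,s,_=cv2.connectedComponentsWithStats(m); i=1+np.argmax(s[1:,4])
    yy,xx=np.nonzero(l==i)
    pts=np.c_[xx+x0,yy+y0]
    o=axis(d,pts,6); print(k,med,len(pts),[np.round(q,1) for q in o])
    for u,v in pts: cv2.circle(vis,(int((u-160)*5+2),int((v-100)*5+2)),1,(255,0,0),-1)
    a=np.radians(o[1])
    for s_ in(-1,0,1):
        u,v=to_px(d,[*(o[0]+s_*{1:57,2:72,3:87,4:102}[k]*np.array([np.cos(a),np.sin(a)])),6])[0]; cv2.circle(vis,(int((u-160)*5+2),int((v-100)*5+2)),4,(0,255,0),1)
cv2.imwrite("pics/seg.png",vis[...,::-1])
m=((hsv[...,1]>190)&(hsv[...,2]>120)&(hsv[...,0]>12)&(hsv[...,0]<32)).astype(np.uint8); m[:, :320]=0; m[:90]=0;m[240:]=0;m[:,460:]=0
n,l,s,_=cv2.connectedComponentsWithStats(m)
for i in range(1,n):
    if s[i,4]<200: continue
    yy,xx=np.nonzero(l==i); print("pocket",s[i,4],[np.round(q,1) for q in axis(d,np.c_[xx,yy],4)], to_plane(d,np.c_[xx,yy],4)[:,:2].mean(0))
for cam in("top","side"):
    dd=dict(np.load(f"pics/{cam}0.npz")); print(cam)
    L={"top":[(-284,-90,939),(-44,-84,937),(-200,-109,941),(-117,-30,936),(143,-52,944),(188,-75,949),(110,-28,944),(231,-105,950)],"side":[(-41,-123,1288),(30,-39,1180),(-107,-161,1338),(-56,-56,1202),(162,76,1042),(83,52,1066),(119,67,1053),(211,93,1020),(-159,-6,1076)]}[cam]
    print(np.round(np.array(L)@R.from_quat(dd["attitude"]).as_matrix().T+dd["xyz"]))
E
```

```text
1 145.0 263 [array([585.7, 264.7]), np.float64(173.6), np.float64(113.3), np.float64(21.0)]
2 149.0 389 [array([526.3, 101.7]), np.float64(5.1), np.float64(145.9), np.float64(27.0)]
3 146.0 523 [array([607.5, 182.9]), np.float64(11.2), np.float64(174.2), np.float64(32.0)]
4 145.0 694 [array([585.8,  26.8]), np.float64(178.3), np.float64(205.4), np.float64(36.0)]
pocket 1952 [array([ 613.7, -252.7]), np.float64(32.9), np.float64(218.2), np.float64(48.8)] [ 613.34897211 -252.96546451]
pocket 1384 [array([ 584.6, -206.5]), np.float64(32.7), np.float64(185.7), np.float64(43.5)] [ 584.28734377 -206.68706798]
pocket 556 [array([ 558.3, -165.4]), np.float64(32.9), np.float64(153.7), np.float64(35.2)] [ 562.74064116 -162.54100138]
top
[[ 587.  267.    8.]
 [ 584.   27.   11.]
 [ 607.  183.    7.]
 [ 529.   99.    9.]
 [ 556. -161.    4.]
 [ 579. -206.    1.]
 [ 531. -128.    2.]
 [ 610. -248.    2.]]
side
[[ 597.  177.   10.]
 [ 577.   24.   10.]
 [ 580.  266.   10.]
 [ 522.   96.   10.]
 [ 581. -199.    3.]
 [ 536. -126.    8.]
 [ 554. -163.    4.]
 [ 605. -250.    4.]
 [ 363.   49.   47.]]
```

View pics/seg.png

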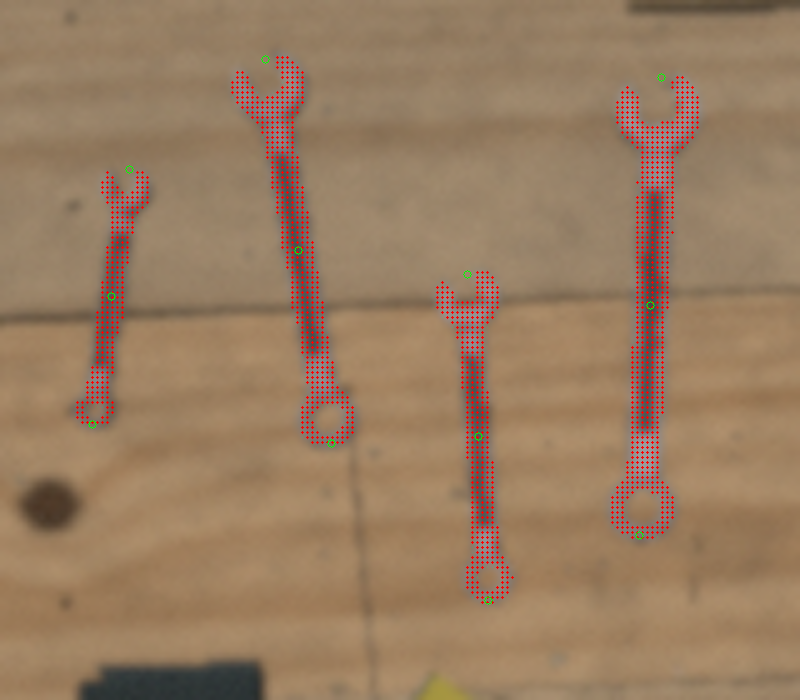

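```bash
python3 - <<'E'
from h import *
from bench import arm
s=arm.read_state(); print(to_tool(s,[585.7,264.7,80],173.6)); print(R.from_quat(s["ee_rot"]).as_matrix().round(2))
E
```

```text
(array([-8.228,  3.026,  2.622]), array([-1.000e-03, -2.436e+00,  0.000e+00]))
[[-0.9  -0.   -0.44]
 [ 0.44 -0.   -0.9 ]
 [ 0.   -1.    0.  ]]
```

>>> {"api": "jog_arm", "payload": {"translation": [[-4.87,1.6,2.8],[-4.87,1.6,2.8],[-4.87,1.6,2.8],[-4.87,1.6,2.8],[-4.87,1.6,2.8],[-4.87,1.6,2.8],[-8.23,2.8,2.62],[-8.23,2.8,2.62],[-8.23,2.8,2.62],[-8.23,2.8,2.62],[-8.23,2.8,2.62],[-8.23,2.8,2.62],[-8.23,2.8,2.62]], "rot": [[0,-1,0],[0,-2,0],[0,-2.44,0],[0,-2.44,0],[0,-2.44,0],[0,-2.44,0],[0,-2.44,0],[0,-2.44,0],[0,-2.44,0],[0,-2.44,0],[0,-2.44,0],[0,-2.44,0],[0,-2.44,0]], "gripper": [0.45,0.45,0.45,0.45,0.45,0.45,0.45,0.45,0.45,0.45,0.45,0.45,0.45]}}

```text
clock: 1.8
position: [585.3, 265.3, 91.8]
ee_rot: [0.039, 0.706, -0.706, -0.039]
contact_force: [0.2, -0.4, 0.0]
gripper_width: 38.7
```

```bash
cat > go.py <<'E'
import sys
from h import *
from bench import arm
s=arm.read_state(); x,y,z,yaw=map(float,sys.argv[1:5])
print(*to_tool(s,[x,y,z],yaw), s["position"].round(1), s["contact_force"].round(1), round(s["gripper_width"],1), s["joints"].round(2), round(s["clock"],2))
E
python3 go.py 585.7 264.7 4 173.6
python3 - <<'E'
from bench import optics
import cv2,numpy as np
d=optics.get_image("top"); cv2.imwrite("pics/t1.png",cv2.resize(d["frame"][60:240,120:320,::-1],None,fx=4,fy=4))
d=optics.get_image("side"); cv2.imwrite("pics/s1.png",cv2.resize(d["frame"][100:250,200:400,::-1],None,fx=4,fy=4))
E
```

```text
[-0.009  1.757  0.011] [ 0.002  0.011 -0.002] [585.3 265.3  91.8] [ 0.2 -0.4  0. ] 38.7 [ 0.68  0.53 -0.12  0.   -0.91  0.78] 1.8
```

View pics/s1.png

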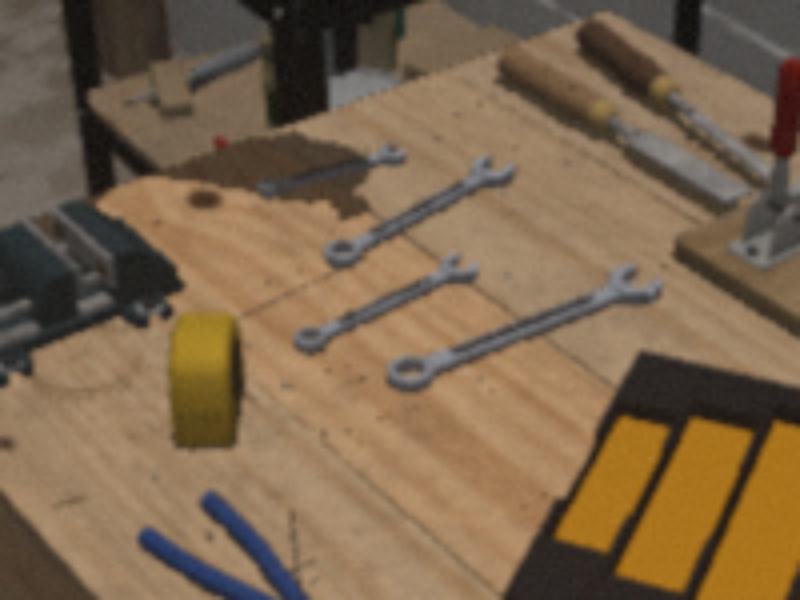

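The side view shows the gripper's shadow over wrench 1 at about (265,150) in the crop. The arm itself isn't drawn, so it won't block the view. I'll descend now.

>>> {"api": "jog_arm", "payload": {"translation": [[0,0.6,0.01],[0,1.2,0.01],[-0.01,1.5,0.01],[-0.01,1.7,0.01],[-0.01,1.76,0.01],[-0.01,1.76,0.01],[-0.01,1.76,0.01],[-0.01,1.76,0.01],[-0.01,1.76,0.01],[-0.01,1.76,0.01],[-0.01,1.76,0.01],[-0.01,1.76,0.01]], "rot": [[0,0,0],[0,0,0],[0,0,0],[0,0,0],[0,0,0],[0,0,0],[0,0,0],[0,0,0],[0,0,0],[0,0,0],[0,0,0],[0,0,0]], "gripper": [0.45,0.45,0.45,0.45,0.45,0.45,0.3,0.2,0.0,0.0,0.0,0.0]}}

```text
clock: 3.1
position: [586.2, 265.5, 5.4]
ee_rot: [0.039, 0.707, -0.705, -0.038]
contact_force: [-1.0, -0.2, 5.6]
gripper_width: 5.5
```

>>> {"api": "jog_arm", "payload": {"translation": [[0,0,0],[0,0,0],[0,0,0]], "rot": [[0,0,0],[0,0,0],[0,0,0]], "gripper": [0,0,0]}}

```text
clock: 3.4
position: [586.2, 265.5, 5.4]
ee_rot: [0.039, 0.707, -0.705, -0.038]
contact_force: [-1.8, 1.0, 2.7]
gripper_width: 5.3
```

>>> {"api": "jog_arm", "payload": {"translation": [[0,0,0],[0,0,0],[0,0,0],[0,0.04,0],[0,0.08,0],[0,0.08,0],[0,0.08,0],[0,0.08,0],[0,0.08,0],[0,0.08,0],[0,0.08,0]], "rot": [[0,0,0],[0,0,0],[0,0,0],[0,0,0],[0,0,0],[0,0,0],[0,0,0],[0,0,0],[0,0,0],[0,0,0],[0,0,0]], "gripper": [0.3,0.3,0.3,0.3,0.3,0.3,0.0,0.0,0.0,0.0,0.0]}}

```text
clock: 4.5
position: [586.3, 265.6, 1.5]
ee_rot: [0.039, 0.707, -0.705, -0.038]
contact_force: [-0.3, 0.3, 0.8]
gripper_width: 6.8
```

```bash
python3 go.py 586 265 4 173.6
python3 - <<'E'
from bench import optics
import cv2,numpy as np
d=optics.get_image("top"); cv2.imwrite("pics/t2.png",cv2.resize(d["frame"][100:240,140:320,::-1],None,fx=4,fy=4))
E
```

```text
[ 0.004 -0.049  0.012] [ 0.013  0.019 -0.017] [586.3 265.6   1.5] [-0.3  0.3  0.8] 6.8 [ 0.68  0.64 -0.19  0.   -0.73  0.78] 4.5
```

View pics/t2.png

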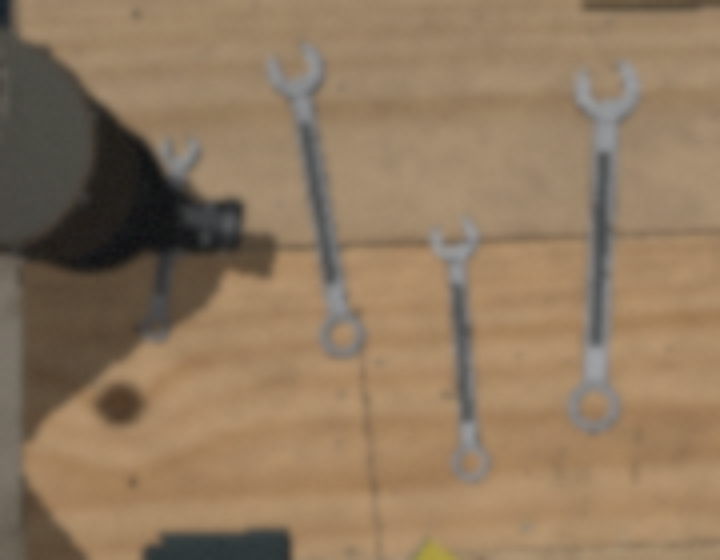

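Top view: the gripper straddles wrench 1 at about (200,220), and the other wrenches haven't moved. I'll try a small lift.

>>> {"api": "jog_arm", "payload": {"translation": [[0,-0.2,0],[0,-0.5,0],[0,-0.9,0],[0,-1.2,0],[0,-1.2,0],[0,-1.2,0]], "rot": [[0,0,0],[0,0,0],[0,0,0],[0,0,0],[0,0,0],[0,0,0]], "gripper": [0,0,0,0,0,0]}}

```text
clock: 5.15
position: [586.2, 265.6, 62.4]
ee_rot: [0.04, 0.707, -0.705, -0.037]
contact_force: [-0.8, -0.0, -0.9]
gripper_width: 6.6
```

```bash
python3 go.py 533.5 -127 80 32.5
python3 - <<'E'
from bench import optics
import cv2,numpy as np
d=optics.get_image("side"); cv2.imwrite("pics/s2.png",cv2.resize(d["frame"][80:220,200:400,::-1],None,fx=4,fy=4))
E
```

```text
[ 0.19  -0.377  7.92 ] [ 0.013 -4.846 -0.03 ] [586.2 265.6  62.4] [-0.8 -0.  -0.9] 6.6 [ 0.68  0.57 -0.15  0.   -0.85  0.78] 5.15
```

View pics/s2.png

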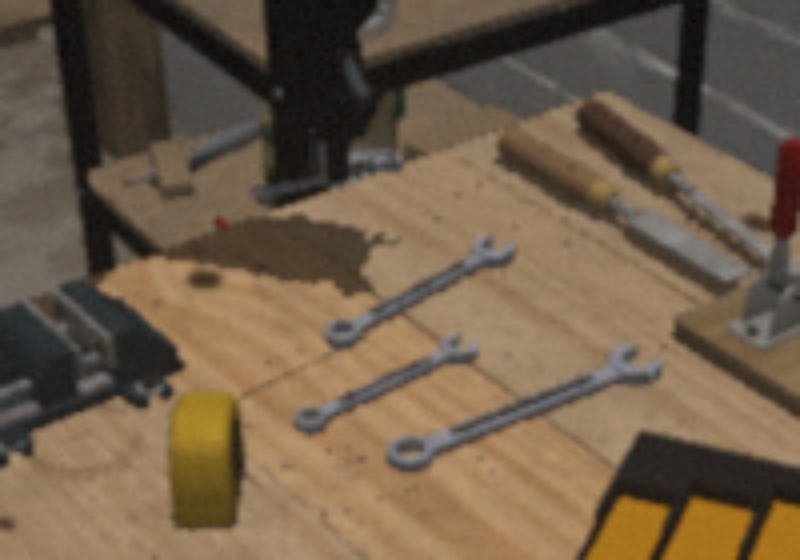

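Wrench 1 is lifted and level. I'll carry it over to pocket 1.

>>> {"api": "jog_arm", "payload": {"translation": [[0,-0.2,0.3],[0,-0.4,0.9],[0.04,-0.4,1.6],[0.06,-0.4,2.4],[0.08,-0.4,3.2],[0.1,-0.4,4.0],[0.12,-0.4,4.8],[0.14,-0.4,5.6],[0.16,-0.4,6.4],[0.18,-0.4,7.1],[0.19,-0.4,7.6],[0.19,-0.4,7.92],[0.19,-0.4,7.92],[0.19,-0.4,7.92],[0.19,-0.4,7.92]], "rot": [[0,-0.2,0],[0,-0.6,0],[0,-1.1,0],[0,-1.6,0],[0,-2.1,0],[0,-2.6,0],[0,-3.1,0],[0,-3.6,0],[0,-4.1,0],[0,-4.5,0],[0,-4.75,0],[0,-4.85,0],[0,-4.85,0],[0,-4.85,0],[0,-4.85,0]], "gripper": [0,0,0,0,0,0,0,0,0,0,0,0,0,0,0]}}

```text
clock: 6.7
position: [532.9, -126.7, 80.3]
ee_rot: [-0.198, 0.679, -0.678, 0.199]
contact_force: [-1.3, -0.2, 0.5]
gripper_width: 6.9
```

```bash
python3 go.py 533.5 -127 7 32.5
python3 - <<'E'
from bench import optics
import cv2,numpy as np
d=optics.get_image("side"); cv2.imwrite("pics/s3.png",cv2.resize(d["frame"][150:290,300:480,::-1],None,fx=4,fy=4))
E
```

```text
[-0.003  1.467  0.013] [ 0.005  0.008 -0.014] [ 532.9 -126.7   80.3] [-1.3 -0.2  0.5] 6.9 [ 0.06  0.41 -0.38 -0.   -0.78  2.08] 6.7
```

View pics/s3.png

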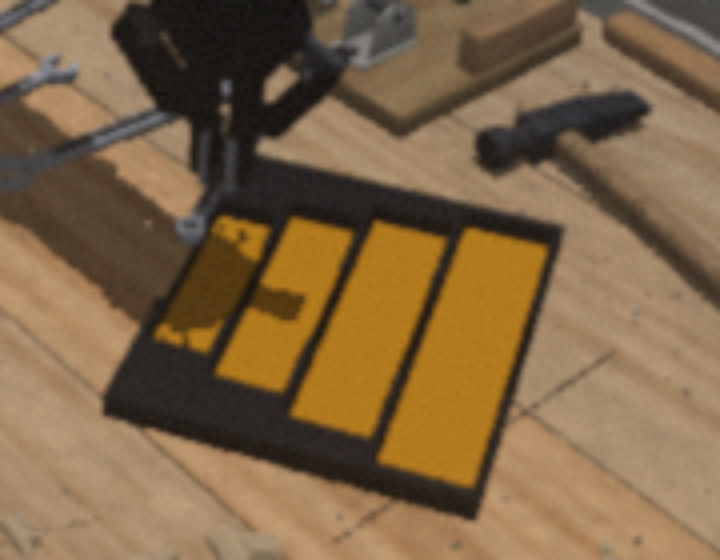

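Wrench 1 hangs over pocket 1 at about (215,210) and lines up with it. I'll lower and release.

>>> {"api": "jog_arm", "payload": {"translation": [[0,0.5,0.01],[0,1.0,0.01],[0,1.2,0.01],[0,1.3,0.01],[0,1.38,0.01],[0,1.44,0.01],[0,1.47,0.01],[0,1.48,0.01],[0,1.48,0.01],[0,1.48,0.01],[0,1.48,0.01],[0,1.48,0.01],[0,1.48,0.01],[0,1.1,0.01],[0,0.5,0.01],[0,0,0],[0,0,0]], "rot": [[0,0,0],[0,0,0],[0,0,0],[0,0,0],[0,0,0],[0,0,0],[0,0,0],[0,0,0],[0,0,0],[0,0,0],[0,0,0],[0,0,0],[0,0,0],[0,0,0],[0,0,0],[0,0,0],[0,0,0]], "gripper": [0,0,0,0,0,0,0,0,0,0.3,0.3,0.3,0.3,0.3,0.3,0.45,0.45]}}

```text
clock: 8.45
position: [535.7, -126.6, 84.2]
ee_rot: [0.195, -0.678, 0.679, -0.202]
contact_force: [0.1, 1.3, -0.4]
gripper_width: 38.3
```

```bash
python3 go.py 526.3 101.7 80 5.1
python3 - <<'E'
from bench import optics
import cv2,numpy as np
d=optics.get_image("side"); a=cv2.resize(d["frame"][170:280,320:450,::-1],None,fx=3,fy=3)
d=optics.get_image("top"); b=cv2.resize(d["frame"][95:205,320:450,::-1],None,fx=3,fy=3)
cv2.imwrite("pics/s4.png",np.hstack([a,b]))
E
```

```text
[-2.304  0.088 -3.946] [-0.014  3.443 -0.068] [ 535.7 -126.6   84.2] [ 0.1  1.3 -0.4] 38.3 [ 0.06  0.41 -0.37 -0.   -0.78  2.08] 8.45
```

View pics/s4.png

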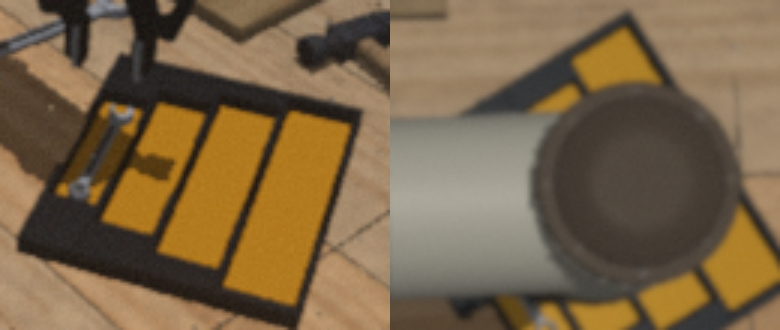

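Wrench 1 lies in pocket 1, between about (80,185) and (120,115) in the side crop. Next is wrench 2.

>>> {"api": "jog_arm", "payload": {"translation": [[-0.4,0.09,-0.7],[-0.9,0.09,-1.5],[-1.4,0.09,-2.3],[-1.8,0.09,-3.1],[-2.2,0.09,-3.7],[-2.3,0.09,-3.95],[-2.3,0.09,-3.95],[-2.3,0.09,-3.95],[-2.3,0.7,-3.95],[-2.3,1.2,-3.95],[-2.3,1.45,-3.95],[-2.3,1.6,-3.95],[-2.3,1.65,-3.95],[-2.3,1.65,-3.95],[-2.3,1.65,-3.95],[-2.3,1.65,-3.95],[-2.3,1.65,-3.95],[-2.3,1.65,-3.95],[-2.3,1.65,-3.95],[-2.3,1.65,-3.95]], "rot": [[0,0.7,0],[0,1.4,0],[0,2.1,0],[0,2.8,0],[0,3.44,-0.05],[0,3.44,-0.05],[0,3.44,-0.05],[0,3.44,-0.05],[0,3.44,-0.05],[0,3.44,-0.05],[0,3.44,-0.05],[0,3.44,-0.05],[0,3.44,-0.05],[0,3.44,-0.05],[0,3.44,-0.05],[0,3.44,-0.05],[0,3.44,-0.05],[0,3.44,-0.05],[0,3.44,-0.05],[0,3.44,-0.05]], "gripper": [0.45,0.45,0.45,0.45,0.45,0.45,0.45,0.45,0.45,0.45,0.45,0.45,0.45,0.45,0.2,0,0,0,0,0]}}

```text
clock: 10.55
position: [525.3, 102.4, 0.6]
ee_rot: [-0.032, 0.707, -0.706, 0.031]
contact_force: [-0.1, -1.9, 6.3]
gripper_width: 8.5
```

```bash
python3 go.py 526.3 101.7 2 5.1; python3 go.py 557 -164 80 32.5
```

```text
[-0.02  -0.028  0.015] [0.006 0.001 0.004] [525.3 102.4   0.6] [-0.1 -1.9  6.3] 8.5 [ 0.5   0.52 -0.47 -0.   -0.58  1.17] 10.55
[-0.157 -1.592  5.361] [ 6.000e-03 -3.424e+00  2.000e-03] [525.3 102.4   0.6] [-0.1 -1.9  6.3] 8.5 [ 0.5   0.52 -0.47 -0.   -0.58  1.17] 10.55
```

>>> {"api": "jog_arm", "payload": {"translation": [[0,-0.3,0],[0,-0.8,0],[0,-1.3,0.1],[0,-1.6,0.5],[-0.03,-1.6,1.2],[-0.06,-1.6,2.0],[-0.09,-1.6,2.8],[-0.12,-1.6,3.6],[-0.14,-1.6,4.4],[-0.16,-1.6,5.0],[-0.16,-1.6,5.36],[-0.16,-1.6,5.36],[-0.16,-1.6,5.36],[-0.16,-1.6,5.36]], "rot": [[0,0,0],[0,0,0],[0,0,0],[0,-0.3,0],[0,-0.8,0],[0,-1.3,0],[0,-1.8,0],[0,-2.3,0],[0,-2.8,0],[0,-3.2,0],[0,-3.42,0],[0,-3.42,0],[0,-3.42,0],[0,-3.42,0]], "gripper": [0,0,0,0,0,0,0,0,0,0,0,0,0,0]}}

```text
clock: 11.95
position: [557.1, -163.1, 80.6]
ee_rot: [-0.198, 0.679, -0.679, 0.198]
contact_force: [0.7, 1.4, -0.8]
gripper_width: 8.0
```

```bash
python3 go.py 556.5 -164 6 32.5
python3 - <<'E'
from bench import optics
import cv2,numpy as np
d=optics.get_image("side"); a=cv2.resize(d["frame"][150:280,300:450,::-1],None,fx=3,fy=3)
cv2.imwrite("pics/s5.png",a)
E
```

```text
[0.019 1.491 0.01 ] [ 0.007 -0.001 -0.001] [ 557.1 -163.1   80.6] [ 0.7  1.4 -0.8] 8.0 [-0.01  0.46 -0.29 -0.   -0.82  2.15] 11.95
```

View pics/s5.png

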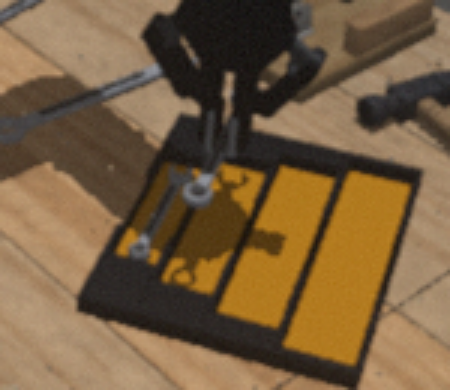

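Wrench 2 is held level over pocket 2, with its ring at about (197,192). I'll lower and release.

>>> {"api": "jog_arm", "payload": {"translation": [[0,0.5,0.01],[0.02,1.0,0.01],[0.02,1.2,0.01],[0.02,1.3,0.01],[0.02,1.38,0.01],[0.02,1.44,0.01],[0.02,1.47,0.01],[0.02,1.49,0.01],[0.02,1.49,0.01],[0.02,1.49,0.01],[0.02,1.49,0.01],[0.02,1.49,0.01],[0.02,1.49,0.01],[0.02,1.1,0.01],[0,0.5,0.01],[0,0,0],[0,0,0]], "rot": [[0,0,0],[0,0,0],[0,0,0],[0,0,0],[0,0,0],[0,0,0],[0,0,0],[0,0,0],[0,0,0],[0,0,0],[0,0,0],[0,0,0],[0,0,0],[0,0,0],[0,0,0],[0,0,0],[0,0,0]], "gripper": [0,0,0,0,0,0,0,0,0,0.3,0.3,0.3,0.3,0.3,0.3,0.45,0.45]}}

```text
clock: 13.7
position: [559.8, -163.2, 84.6]
ee_rot: [0.196, -0.678, 0.68, -0.201]
contact_force: [0.1, 0.5, 0.6]
gripper_width: 38.4
```

```bash
python3 go.py 607.5 182.9 80 11.2
```

```text
[-4.53   0.099 -5.321] [-0.022  2.672 -0.052] [ 559.8 -163.2   84.6] [0.1 0.5 0.6] 38.4 [-0.01  0.45 -0.29  0.   -0.82  2.15] 13.7
```

>>> {"api": "jog_arm", "payload": {"translation": [[-0.5,0.1,-0.6],[-1.1,0.1,-1.3],[-1.7,0.1,-2.0],[-2.3,0.1,-2.7],[-2.9,0.1,-3.4],[-3.5,0.1,-4.1],[-4.1,0.1,-4.8],[-4.53,0.1,-5.32],[-4.53,0.1,-5.32],[-4.53,0.1,-5.32],[-4.53,0.7,-5.32],[-4.53,1.2,-5.32],[-4.53,1.5,-5.32],[-4.53,1.64,-5.32],[-4.53,1.64,-5.32],[-4.53,1.64,-5.32],[-4.53,1.64,-5.32],[-4.53,1.64,-5.32],[-4.53,1.64,-5.32],[-4.53,1.64,-5.32]], "rot": [[0,0.3,0],[0,0.7,0],[0,1.1,0],[0,1.5,0],[0,1.9,0],[0,2.3,0],[0,2.67,-0.05],[0,2.67,-0.05],[0,2.67,-0.05],[0,2.67,-0.05],[0,2.67,-0.05],[0,2.67,-0.05],[0,2.67,-0.05],[0,2.67,-0.05],[0,2.67,-0.05],[0,2.67,-0.05],[0,2.67,-0.05],[0,2.67,-0.05],[0,2.67,-0.05],[0,2.67,-0.05]], "gripper": [0.45,0.45,0.45,0.45,0.45,0.45,0.45,0.45,0.45,0.45,0.45,0.45,0.45,0.45,0.45,0.2,0,0,0,0]}}

```text
clock: 15.7
position: [609.0, 183.2, 4.4]
ee_rot: [0.068, -0.703, 0.705, -0.071]
contact_force: [-1.4, -0.8, 6.4]
gripper_width: 9.4
```

```bash
python3 go.py 607.5 182.9 2 11.2; python3 go.py 583.5 -205 80 32.5
```

```text
[0.031 0.049 0.   ] [-0.019  0.007 -0.024] [609.  183.2   4.4] [-1.4 -0.8  6.4] 9.4 [ 0.55  0.63 -0.21  0.01 -0.73  1.22] 15.7
[ 2.011 -1.498  7.52 ] [-0.023 -2.656 -0.02 ] [609.  183.2   4.4] [-1.4 -0.8  6.4] 9.4 [ 0.55  0.63 -0.21  0.01 -0.73  1.22] 15.7
```

The grip is a bit high at z = 4.4, so I'll regrip about 3 mm lower.

>>> {"api": "jog_arm", "payload": {"translation": [[0,0,0],[0,0,0],[0,0.03,0],[0.02,0.06,0],[0.02,0.06,0],[0.02,0.06,0],[0.02,0.06,0],[0.02,0.06,0],[0.02,0.06,0],[0.02,0.06,0]], "rot": [[0,0,0],[0,0,0],[0,0,0],[0,0,0],[0,0,0],[0,0,0],[0,0,0],[0,0,0],[0,0,0],[0,0,0]], "gripper": [0.3,0.3,0.3,0.3,0.3,0.1,0,0,0,0]}}

```text
clock: 16.7
position: [608.0, 183.0, 1.4]
ee_rot: [0.068, -0.703, 0.705, -0.071]
contact_force: [-1.1, 0.3, -0.4]
gripper_width: 9.7
```

```bash
python3 go.py 583.5 -205 80 32.5
```

```text
[ 1.989 -1.559  7.52 ] [-0.023 -2.656 -0.019] [608.  183.    1.4] [-1.1  0.3 -0.4] 9.7 [ 0.55  0.63 -0.22  0.01 -0.72  1.21] 16.7
```

>>> {"api": "jog_arm", "payload": {"translation": [[0,-0.2,0],[0,-0.6,0],[0,-1.1,0.1],[0.1,-1.56,0.4],[0.3,-1.56,1.1],[0.5,-1.56,1.9],[0.7,-1.56,2.7],[0.9,-1.56,3.5],[1.1,-1.56,4.3],[1.35,-1.56,5.1],[1.6,-1.56,5.9],[1.8,-1.56,6.6],[1.95,-1.56,7.2],[1.99,-1.56,7.52],[1.99,-1.56,7.52],[1.99,-1.56,7.52],[1.99,-1.56,7.52]], "rot": [[0,0,0],[0,0,0],[0,0,0],[0,-0.1,0],[0,-0.4,0],[0,-0.7,0],[0,-1.0,0],[0,-1.3,0],[0,-1.6,0],[0,-1.9,0],[0,-2.2,0],[0,-2.4,0],[0,-2.6,0],[-0.02,-2.66,-0.02],[-0.02,-2.66,-0.02],[-0.02,-2.66,-0.02],[-0.02,-2.66,-0.02]], "gripper": [0,0,0,0,0,0,0,0,0,0,0,0,0,0,0,0,0]}}

```text
clock: 18.4
position: [583.5, -204.3, 80.3]
ee_rot: [0.198, -0.679, 0.679, -0.198]
contact_force: [-0.4, 0.2, -1.8]
gripper_width: 9.7
```

```bash
python3 go.py 583.5 -205 6.5 32.5
python3 - <<'E'
from bench import optics
import cv2,numpy as np
d=optics.get_image("side"); a=cv2.resize(d["frame"][150:280,300:450,::-1],None,fx=3,fy=3)
cv2.imwrite("pics/s6.png",a)
E
```

```text
[0.007 1.475 0.012] [-0.002  0.009  0.001] [ 583.5 -204.3   80.3] [-0.4  0.2 -1.8] 9.7 [-0.08  0.51 -0.2   0.   -0.86  2.21] 18.4
```

View pics/s6.png

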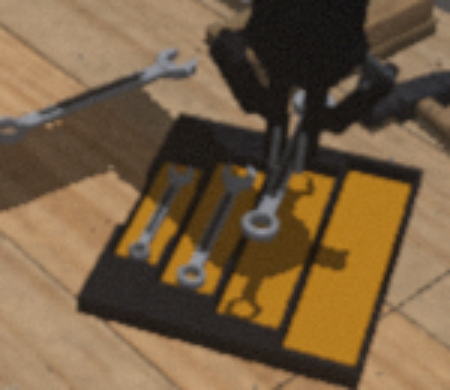

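Wrenches 1 and 2 are in their pockets, and wrench 3 is held over pocket 3 with its ring at about (262,223). I'll lower and release.

>>> {"api": "jog_arm", "payload": {"translation": [[0,0.5,0.01],[0,1.0,0.01],[0,1.2,0.01],[0,1.3,0.01],[0,1.38,0.01],[0,1.44,0.01],[0,1.47,0.01],[0,1.48,0.01],[0,1.48,0.01],[0,1.48,0.01],[0,1.48,0.01],[0,1.48,0.01],[0,1.48,0.01],[0,1.1,0.01],[0,0.5,0.01],[0,0,0],[0,0,0]], "rot": [[0,0,0],[0,0,0],[0,0,0],[0,0,0],[0,0,0],[0,0,0],[0,0,0],[0,0,0],[0,0,0],[0,0,0],[0,0,0],[0,0,0],[0,0,0],[0,0,0],[0,0,0],[0,0,0],[0,0,0]], "gripper": [0,0,0,0,0,0,0,0,0,0.32,0.32,0.32,0.32,0.32,0.32,0.45,0.45]}}

```text
clock: 20.15
position: [586.3, -204.5, 84.6]
ee_rot: [0.196, -0.677, 0.68, -0.201]
contact_force: [0.1, 0.5, -0.1]
gripper_width: 38.5
```

```bash
python3 go.py 585.8 26.8 80 178.3
```

```text
[-2.488  0.082 -3.902] [-0.03   4.294 -0.055] [ 586.3 -204.5   84.6] [ 0.1  0.5 -0.1] 38.5 [-0.07  0.51 -0.19  0.   -0.86  2.21] 20.15
```

>>> {"api": "jog_arm", "payload": {"translation": [[-0.4,0.08,-0.6],[-0.9,0.08,-1.3],[-1.3,0.08,-2.0],[-1.7,0.08,-2.7],[-2.2,0.08,-3.4],[-2.49,0.08,-3.9],[-2.49,0.08,-3.9],[-2.49,0.08,-3.9],[-2.49,0.7,-3.9],[-2.49,1.2,-3.9],[-2.49,1.5,-3.9],[-2.49,1.64,-3.9],[-2.49,1.66,-3.9],[-2.49,1.66,-3.9],[-2.49,1.66,-3.9]], "rot": [[0,0.7,0],[0,1.4,0],[0,2.1,0],[0,2.8,0],[0,3.6,0],[-0.03,4.29,-0.05],[-0.03,4.29,-0.05],[-0.03,4.29,-0.05],[-0.03,4.29,-0.05],[-0.03,4.29,-0.05],[-0.03,4.29,-0.05],[-0.03,4.29,-0.05],[-0.03,4.29,-0.05],[-0.03,4.29,-0.05],[-0.03,4.29,-0.05]], "gripper": [0.45,0.45,0.45,0.45,0.45,0.45,0.45,0.45,0.45,0.45,0.45,0.45,0.45,0.45,0.45]}}

```text
clock: 21.65
position: [587.3, 26.5, 2.1]
ee_rot: [0.011, 0.707, -0.707, -0.009]
contact_force: [-0.9, -0.3, 0.7]
gripper_width: 38.4
```

```bash
python3 go.py 585.8 26.8 1.5 178.3
```

```text
[ 0.031  0.012 -0.005] [ 0.005  0.003 -0.018] [587.3  26.5   2.1] [-0.9 -0.3  0.7] 38.4 [ 0.32  0.58 -0.34  0.   -0.65  1.22] 21.65
```

>>> {"api": "jog_arm", "payload": {"translation": [[0.03,0.01,0],[0.03,0.01,0],[0.03,0.01,0],[0.03,0.01,0],[0.03,0.01,0],[0.03,0.01,0]], "rot": [[0,0,0],[0,0,0],[0,0,0],[0,0,0],[0,0,0],[0,0,0]], "gripper": [0.2,0,0,0,0,0]}}

```text
clock: 22.25
position: [586.1, 26.7, 2.6]
ee_rot: [0.011, 0.707, -0.707, -0.009]
contact_force: [-1.9, 0.1, 5.5]
gripper_width: 11.9
```

```bash
python3 go.py 612.5 -251 80 32.5
```

```text
[-0.693 -1.549  5.535] [-2.000e-03 -4.268e+00 -2.500e-02] [586.1  26.7   2.6] [-1.9  0.1  5.5] 11.9 [ 0.32  0.57 -0.34  0.   -0.65  1.22] 22.25
```

>>> {"api": "jog_arm", "payload": {"translation": [[0,-0.2,0],[0,-0.6,0],[0,-1.1,0.1],[0,-1.55,0.3],[-0.1,-1.55,0.8],[-0.2,-1.55,1.4],[-0.25,-1.55,2.0],[-0.32,-1.55,2.6],[-0.4,-1.55,3.2],[-0.48,-1.55,3.8],[-0.55,-1.55,4.4],[-0.62,-1.55,5.0],[-0.69,-1.55,5.4],[-0.69,-1.55,5.53],[-0.69,-1.55,5.53],[-0.69,-1.55,5.53],[-0.69,-1.55,5.53]], "rot": [[0,0,0],[0,0,0],[0,0,0],[0,-0.2,0],[0,-0.6,0],[0,-1.1,0],[0,-1.6,0],[0,-2.1,0],[0,-2.6,0],[0,-3.1,0],[0,-3.6,0],[0,-4.0,0],[0,-4.2,0],[0,-4.27,0],[0,-4.27,0],[0,-4.27,0],[0,-4.27,0]], "gripper": [0,0,0,0,0,0,0,0,0,0,0,0,0,0,0,0,0]}}

```text
clock: 23.95
position: [612.3, -249.6, 80.2]
ee_rot: [0.197, -0.679, 0.679, -0.2]
contact_force: [-0.8, 0.0, -1.5]
gripper_width: 11.8
```

```bash
python3 go.py 612.5 -251 7.5 32.5
python3 - <<'E'
from bench import optics
import cv2,numpy as np
d=optics.get_image("side"); a=cv2.resize(d["frame"][150:280,300:470,::-1],None,fx=3,fy=3)
cv2.imwrite("pics/s7.png",a)
E
```

```text
[0.017 1.453 0.023] [-0.007  0.009 -0.023] [ 612.3 -249.6   80.2] [-0.8  0.  -1.5] 11.8 [-0.14  0.57 -0.08 -0.   -0.91  2.28] 23.95
```

View pics/s7.png

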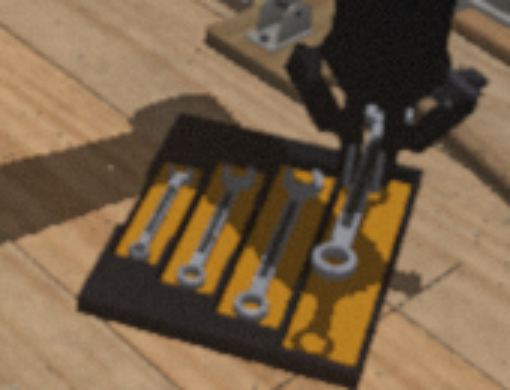

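Wrenches 1 to 3 are seated, and wrench 4 is level over pocket 4 with its ring at about (335,258). I'll lower, release and retreat upwards.

>>> {"api": "jog_arm", "payload": {"translation": [[0,0.5,0.02],[0.02,1.0,0.02],[0.02,1.2,0.02],[0.02,1.3,0.02],[0.02,1.37,0.02],[0.02,1.42,0.02],[0.02,1.45,0.02],[0.02,1.46,0.02],[0.02,1.46,0.02],[0.02,1.46,0.02],[0.02,1.46,0.02],[0.02,1.46,0.02],[0.02,1.46,0.02],[0.02,1.1,0.02],[0,0.5,0.02],[0,-0.3,0],[0,-1,0],[0,-1.5,0],[0,-1.5,0]], "rot": [[0,0,0],[0,0,0],[0,0,0],[0,0,0],[0,0,0],[0,0,0],[0,0,0],[0,0,0],[0,0,0],[0,0,0],[0,0,0],[0,0,0],[0,0,0],[0,0,0],[0,0,0],[0,0,0],[0,0,0],[0,0,0],[0,0,0]], "gripper": [0,0,0,0,0,0,0,0,0,0.35,0.35,0.35,0.35,0.35,0.35,0.45,0.45,0.45,0.45]}}

```text
clock: 25.9
position: [614.7, -250.5, 160.7]
ee_rot: [0.194, -0.677, 0.681, -0.203]
contact_force: [0.6, 0.1, 0.9]
gripper_width: 38.3
```

```bash
python3 go.py 500 150 200 32.5
```

```text
[-2.395 -0.832 -7.975] [-0.062  0.016 -0.071] [ 614.7 -250.5  160.7] [0.6 0.1 0.9] 38.3 [-0.14  0.5   0.    0.   -1.07  2.28] 25.9
```

Next I'll move the arm aside for a clear final look.

>>> {"api": "jog_arm", "payload": {"translation": [[-0.2,-0.8,-0.6],[-0.4,-0.8,-1.4],[-0.6,-0.8,-2.2],[-0.9,-0.8,-3.0],[-1.1,-0.8,-3.8],[-1.4,-0.8,-4.6],[-1.6,-0.8,-5.4],[-1.9,-0.8,-6.2],[-2.1,-0.8,-7.0],[-2.4,-0.8,-8.0],[-2.4,-0.8,-8.0],[-2.4,-0.8,-8.0]], "rot": [[0,0,0],[0,0,0],[0,0,0],[0,0,0],[0,0,0],[0,0,0],[0,0,0],[0,0,0],[0,0,0],[0,0,0],[0,0,0],[0,0,0]], "gripper": [0.45,0.45,0.45,0.45,0.45,0.45,0.45,0.45,0.45,0.45,0.45,0.45]}}

```text
clock: 27.1
position: [498.9, 152.2, 197.8]
ee_rot: [0.196, -0.676, 0.68, -0.203]
contact_force: [-0.3, -0.5, -0.9]
gripper_width: 38.4
```

```bash
python3 - <<'E'
from bench import optics, spotter
import cv2,numpy as np
d=optics.get_image("side"); a=cv2.resize(d["frame"][170:280,320:450,::-1],None,fx=3,fy=3)
r=spotter.look_for("side","tape_measure")[:1]; print(r)
d=optics.get_image("top"); b=cv2.resize(d["frame"][95:240,315:460,::-1],None,fx=4,fy=4); b=b[:, :]
a=cv2.copyMakeBorder(a,0,max(0,b.shape[0]-a.shape[0]),0,0,cv2.BORDER_CONSTANT)
cv2.imwrite("pics/fin.png",cv2.resize(np.hstack([a,b]),None,fx=.82,fy=.82))
E
```

```text
[{'centre': [-160.2, -5.8, 1078.6], 'score': 0.72}]
```

View pics/fin.png

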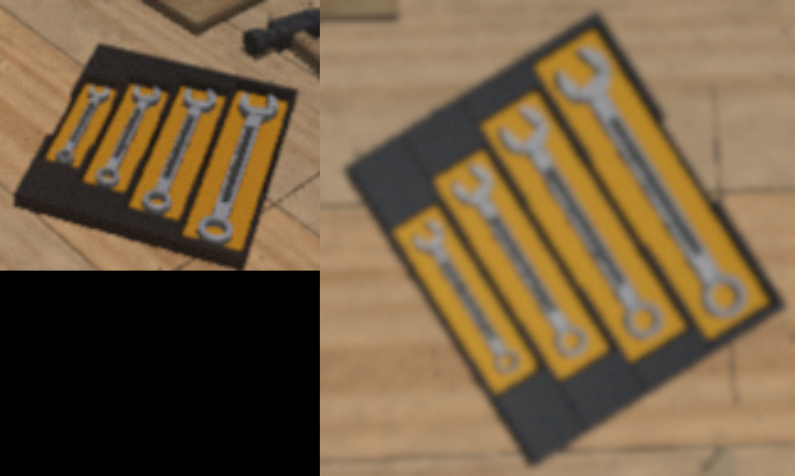

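The top view, pockets running from (430,240)–(505,360) up to (585,70)–(720,295), shows every wrench flat inside its own pocket with yellow floor all round. The tape measure hasn't moved.

```bash
python3 -c "
from bench import job_done
print(job_done())"
```

```text
the job is handed in; nothing more can be done
None
```

All four wrenches are in the tray, each in its own pocket, placed one at a time from shortest to longest. I handed the job in at about 27 s on the robot's clock.

**Last checks:**
- **Wrenches:** the final top and side pictures show each one lying flat on the floor of its pocket, right way up, with yellow floor visible all round.
- **Tape measure:** it is still where it started, to within about 3 mm, which is inside what the network can resolve.
- **Forces:** the highest wrist force in the readings after each move was about 6 N, well under the limits.

**What disagreed:**
- **Gripper width:** it read about 2 mm less than the real shaft width on every grasp. I took this as a steady offset, and no wrench slipped.
- **Regrips:** my first grasps on wrenches 1 and 3 closed a little high, so I regripped both lower before lifting.
- **Pocket 1:** my colour search missed it, so I worked out its position from the tray dimensions. The network's detections agreed within about 3 mm.

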